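# Seat the cone burr in the coffee grinder and check that it rocks free

## Robot

A 7-joint arm with a two-finger parallel gripper is mounted at the origin on a cart in front of the work surface, level with it; the furniture and walls round the work are solid. World frame = base frame: x ahead of the robot, y to its left, z up, the work surface at z = 0. Lengths are in m, angles in rad, forces in N, time in s.
With the tool pointing down it reaches from about 0.375 to 0.925 m from the base axis. Payload 3.1 kg.
Tool frame: the origin (TCP) lies midway between the tips of the shut fingers; the grasp point (between the pads) lies 19 mm behind it; z points along the fingers, y is the line along which they close (so a half turn about z gives the same grasp; the last joint's range is limited). The gripper opens to 85 mm and grips with 20 to 120 N. Pads are 22 mm wide; open, the fingers measure 114 mm over their backs; the gripper's body (76 mm by 85 mm) begins 54 mm behind the grasp point. The pads swing forward as they close: fully open they stand 13 mm farther back than shut.
Start: joints at [1.055, 0.383, 0.044, 1.598, -0.018, 1.161, -0.05], TCP at [0.264, -0.594, 0.231] pointing down, gripper open.
Joint ranges: [-2.61, 2.61], [-0.41, 2.15], [-1.48, 1.57], [0, 2.5], [-1.57, 4.71], [0.05, 1.97], [-2.85, 2.85]. Speed limits (rad/s): [2.79, 2.79, 3.14, 3.14, 3.14, 3.14, 3.14].

## Interface

Orientations are given as [roll, pitch, yaw] about the fixed x, y, z axes, in that order (R = Rz(yaw) Ry(pitch) Rx(roll)).
In Python, from bench import bot, imaging, hand_in gives the robot as it stands.
- The arm moves only by the shell command python3 -m creep 'ROWS' [FORCE]. ROWS is JSON, a list of rows, each a list of 3 entries, a list of its own where there are three numbers: the shift along the tool's x, y, z in cm, then the turn about the tool's z in rad, then the closure, from 0 (fully open) to 1 (shut). A call has exactly 5 rows; each row shifts and turns the commanded pose from where the row before left it, along the tool's axes as they then stand; what a row does not reach is not made up. A row lasts 1/10 s, in which the tool goes at most 50 mm and 8.59 degrees, less where a joint would pass 70% of its speed; a pose out of reach is approached as far as the arm can. A call is refused whole if a number of a shift passes 5 or a number of a turn 0.15, either way. A call with a gripper value outside its range is refused whole. The fingers move at their own pace and stop on an object; FORCE is the grip in N (left out, the last holds). Time passes only in rows, so rows that do not move let the fingers close, or fill a call up. It gives the time, the measured TCP pose, the force, the opening and the grip force at its end, in the units of the state.
- bot.observe(): the state, without advancing time (a new reading comes with each control period).
- imaging.grab_frame(name): name is "scene" or "side" or "wrist"; returns the picture (400x640x3 uint8, red, green, blue); there is no depth.
- imaging.calibration(name): a dict with "fovy" (degrees; the focal length in pixels is half the picture's height over the tangent of half this angle, whatever the lens; pixels are square), "cx", "cy" (the principal point, pixels), "dist" ([k1, k2, p1, p2, k3] as OpenCV has them; the pictures are not rectified), "origin" and "orientation" of the camera in the world; the wrist camera has in their place "T_tool_cam" (4x4, takes a point from camera to tool coordinates, whose origin is the TCP and whose axes are the flange's). Camera axes: x right, y up, looking along -z (the intrinsics and any distortion apply to the point x, -y, -z); pixel columns grow to the right and rows downward; lengths in m; the calibration is good to about 2 mm. A picture is of the moment at which its call begins: read the wrist's pose just before it. calibration takes no time and is no camera call.
- hand_in(): hands the job in; it is judged then, once.
The state is a dict: "clock": time; "joint_pos": joint angles; "joint_vel": joint speeds; "effort": joint torques, N m; "ee_pos": TCP position; "orientation": TCP orientation; "force": force on the tool from outside, world axes, zero at the start; "torque": the same for the moment, N m; "width": finger opening in m; "grip_force": force on a finger pad.
Only numpy, scipy, OpenCV 4.12 (cv2) and the standard library are available. Lean on these libraries where they do the work, as an engineer would, in place of code of your own. Each camera call takes 0.05 s, during which the arm holds its last target. There are 200 camera calls.

## Task

Put the narrower of the two steel cone burrs, point down, into the tapered seat inside the coffee grinder and press it home against the seat's spring with about 12 N, never more than about 20 N. Then check that it rocks free: keeping it seated, turn it about 25 degrees anticlockwise (seen from above) and then back to about 25 degrees clockwise of where it began, so that the seat turns along with it both ways. Let go and leave it standing upright in the seat, with the wide burr and the other things left where they are.

Things in the scene. Friction and masses are not known exactly. Their poses are not given: they have to be found in the camera images.
- burr: the narrower steel cone burr, which fits: a 41 mm high cone, point down, 20 mm across at its flat nose, 56 mm at its flat top (shoulder). On the shoulder a dark grip bar, 34 mm long (burr's x), 14 mm thick (y), from 41 to 75 mm above the nose. About 0.22 kg, oiled. Stands on its nose on the worktop at the start. Origin: centre of the nose; z up to the bar
- wide_burr: the wider steel cone burr, which does not fit and stays where it stands: 41 mm high, 36 mm across at the nose and 72 mm at the shoulder, with the same grip bar. Origin and axes as for the other burr
- grinder: the hand coffee grinder's body, fixed to the worktop: a round aluminium housing, 100 mm across at its foot, 82 mm at the rim, 85 mm high, open at the top (mouth 70 mm across), with a ball-ended lever that sticks out to 70 mm from the axis at 40 mm height. Origin: centre of the underside; z up, lever towards -x
- mouth (a point): centre of the mouth, level with the rim, 85 mm above the worktop, on the seat's axis; z up. The height of the seat below depends on the grind setting, which varies and is not measured: with the narrower burr resting unpressed in it, the shoulder stands 5 to 16 mm above the rim (nose 36 to 25 mm below), so it must be found by feel
- seat (a joint): turn of the seat about the upright axis, rad, 0 at the start, positive anticlockwise from above. The seat is an oiled steel ring inside the housing, tapered like the narrower burr, 16 mm deep, 41 mm across at its top. It turns freely (drag 0.008 N m), carried along by a burr pressed in it with 3 to 6 N, and rides on a stiff spring that yields 1 mm for each 8 N
- lemon: a lemon, 83 x 58 x 58 mm, a bystander; origin at the centre of its underside
- mug: a purple mug, 89 mm high, a bystander; origin at the centre of its underside
- garlic: a garlic bulb, 54 mm, a bystander; origin at the centre of its underside. Above and behind it a big paper roll hangs from the wall rail, fixed, from about 190 mm above the worktop upwards, at x 0.67 to 0.87, y -0.32 to -0.11: swing the arm round in front of it
- timer: an egg timer, 55 mm across and 56 mm high, a bystander; origin at the centre of its underside
- teaspoon: a teaspoon lying flat, 132 mm long, a bystander; origin at the centre of its underside
There are look-alikes about, which are no part of the job. Leave any green look-alike of the burr alone.

How it is judged:
By the outcome, as a careful person would: the job done as asked, in the order asked, and still so for the second after the job is handed in, with the robot touching nothing.
It also fails if it takes over 61 s, if anything falls off the work surface, if the arm or the gripper's body presses on something with over 40 N, if the wrist force passes 120 N, or if a joint passes its speed limit or range.

## Working session

There is one attempt and no reset: what is moved stays moved. The work goes in short steps, Python scripts to look and compute and a shell command to move; the robot and the scene stay as the last step left them, time stands still between calls to the robot, and variables do not carry over. Pictures are saved under pics/ and viewed, at most 10 in all, crops included, and the job is handed in when it is done.

```bash
mkdir -p pics
python3 - <<'E'
from bench import bot, imaging
import cv2
s=bot.observe(); print(s)
for n in ("scene","side"):
    cv2.imwrite(f"pics/{n}0.png",imaging.grab_frame(n)[:,:,::-1]); print(n,imaging.calibration(n))
print(imaging.calibration("wrist"))
E
```

```text
{'clock': 0.0, 'joint_pos': array([ 1.0552103 ,  0.38386782,  0.04383541,  1.59960513, -0.01793773,
        1.16124253, -0.04990196]), 'joint_vel': array([-0.00102759, -0.00039456,  0.00053642,  0.00084416, -0.00063376,
        0.00164459, -0.00011712]), 'effort': array([-2.79909182e-04, -4.33451736e+01,  1.02449007e+00, -2.49512762e+01,
        1.06518719e-02,  1.12232898e-02, -9.52531707e-07]), 'ee_pos': array([ 0.26333625, -0.59320115,  0.22985158]), 'orientation': array([-3.13886465e+00,  1.13926478e-04,  4.17847053e-01]), 'force': array([-0.24730752, -0.34048772, -0.84252551]), 'torque': array([-0.02014308, -0.01013168,  0.02090484]), 'grip_force': 0.0, 'width': 0.08525610839235392}
scene {'fovy': 57.29743632477395, 'cx': 314.5205896379133, 'cy': 200.50080021772155, 'dist': array([-0.05839611,  0.        ,  0.        ,  0.        ,  0.        ]), 'origin': array([-0.08793091, -0.43899288,  0.45283883]), 'orientation': array([ 1.11603459,  0.01179636, -0.97032922])}
side {'fovy': 46.940405092880056, 'cx': 317.8311395896787, 'cy': 191.7760659360894, 'dist': array([-0.00231735,  0.        ,  0.        ,  0.        ,  0.        ]), 'origin': array([-0.06299151, -0.60171925,  0.54414819]), 'orientation': array([ 1.05153996, -0.01600538, -0.79893367])}
{'fovy': 70.72875805616538, 'cx': 317.50491265817055, 'cy': 200.09667705732858, 'dist': array([-0.03918895,  0.        ,  0.        ,  0.        ,  0.        ]), 'T_tool_cam': array([[-8.86641634e-04,  9.51113489e-01,  3.08840324e-01,
         7.90398911e-02],
       [ 9.99999600e-01,  8.07498861e-04,  3.84076210e-04,
         4.25071253e-04],
       [ 1.15911854e-04,  3.08840541e-01, -9.51113824e-01,
        -1.42252076e-01],
       [ 0.00000000e+00,  0.00000000e+00,  0.00000000e+00,
         1.00000000e+00]])}
```

View pics/scene0.png

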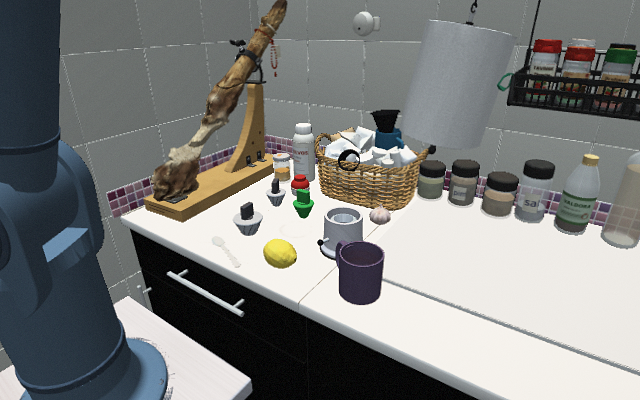

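View pics/side0.png

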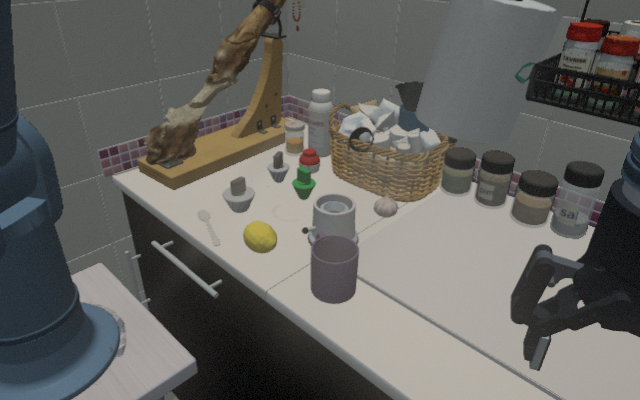

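In the scene view there are three burr-like things: a steel cone at (248,218), which looks wide, a steel cone at (276,192), which looks narrow, and a green one at (303,203), the look-alike. The grinder is at (343,230), with the mug at (360,270) in front of it. I'll crop to confirm which burr is which and measure widths.

```bash
cat > h.py <<'E'
import numpy as np, cv2
from scipy.spatial.transform import Rotation as R
from bench import bot, imaging
def cam(n, s=None):
    c=imaging.calibration(n); f=200/np.tan(np.radians(c["fovy"])/2)
    K=np.array([[f,0,c["cx"]],[0,f,c["cy"]],[0,0,1.]])
    if n=="wrist":
        T=np.array(c["T_tool_cam"]); Rt=R.from_euler("xyz",s["orientation"]).as_matrix()
        return K,np.array(c["dist"]),s["ee_pos"]+Rt@T[:3,3],Rt@T[:3,:3]
    return K,np.array(c["dist"]),np.array(c["origin"]),R.from_euler("xyz",c["orientation"]).as_matrix()
def ray(C,px):
    K,d,o,M=C; u=cv2.undistortPoints(np.array([[px]],float),K,d)[0,0]
    return o, M@np.array([u[0],-u[1],-1])
def onplane(C,px,z):
    o,v=ray(C,px); return o+v*(z-o[2])/v[2]
def tri(rays):
    A=np.zeros((3,3)); b=np.zeros(3)
    for o,v in rays:
        v=v/np.linalg.norm(v); P=np.eye(3)-np.outer(v,v); A+=P; b+=P@o
    return np.linalg.solve(A,b)
def proj(C,p):
    K,d,o,M=C; q=M.T@(np.array(p,float)-o); q=q*[1,-1,-1]
    return cv2.projectPoints(q.reshape(1,1,3),np.zeros(3),np.zeros(3),K,d)[0].ravel()
E
python3 - <<'E'
import cv2,numpy as np
a=cv2.imread("pics/scene0.png")[165:265,215:375]; b=cv2.imread("pics/side0.png")[140:260,215:365]
a=cv2.resize(a,None,fx=4.9,fy=4.9,interpolation=2)[:300*2,:784]
cv2.imwrite("pics/c1.png",a); cv2.imwrite("pics/c2.png",cv2.resize(b,None,fx=4.9,fy=4.9,interpolation=2))
E
```

```text
(no output)
```

View pics/c1.png

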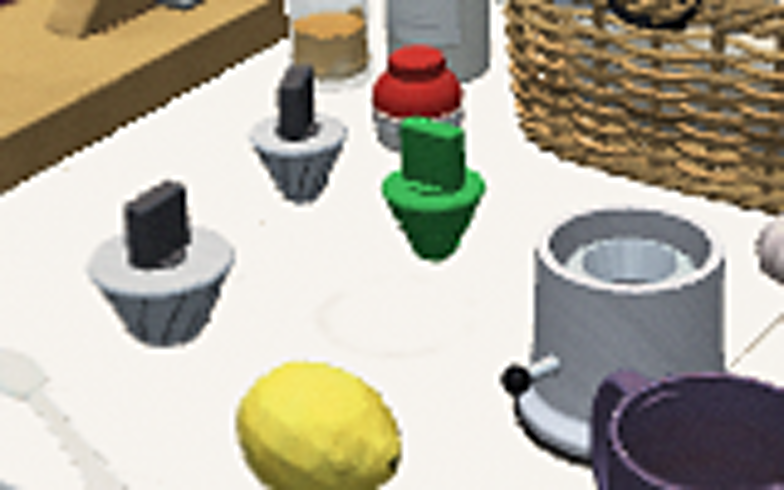

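View pics/c2.png

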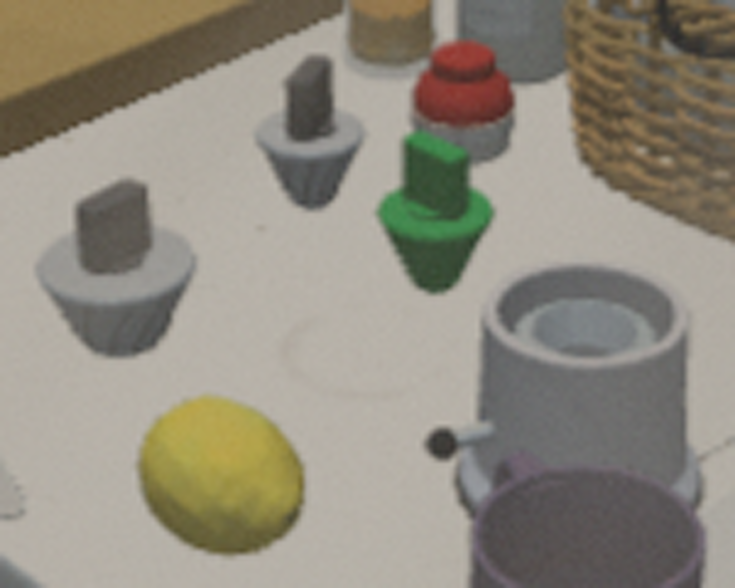

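Crop 1 shows the narrow steel burr at scene (276,192): its shoulder is 96 px across the crop against 145 px for the wide one, which stands nearer, and its cone is sharper. The green one is left alone. In the side view the narrow burr's shoulder is at about crop (310,138), and the grinder rim is at (585,316).

Run:
```python
from h import *
A=cam("scene");B=cam("side")
a=lambda x,y:(215+x/4.9-.4,165+y/4.9-.4)
b=lambda x,y:(215+x/4.9-.4,140+y/4.9-.4)
for n,p,q,z in (("narrow shoulder",(299,136),(310,138),.041),("wide shoulder",(162,262),(116,266),.041),("rim",(629,250),(585,316),.085),("green",(434,190),(436,215),.041)):
    print(n,tri([ray(A,a(*p)),ray(B,b(*q))]).round(4),onplane(A,a(*p),z).round(4),onplane(B,b(*q),z).round(4))
for n,C,f,l,r,z in (("narrow",A,a,(251,136),(347,136),.041),("wide",A,a,(90,262),(235,262),.041),("wideB",B,b,(38,266),(195,266),.041),("narrowB",B,b,(256,138),(364,138),.041),("rim",A,a,(535,250),(723,250),.085)):
    print(n,"width",np.linalg.norm(onplane(C,f(*l),z)-onplane(C,f(*r),z)).round(4))
print("ball",onplane(A,a(516,380),.04),onplane(B,b(442,444),.04))
for n,C,f,pp in (("nar top A",A,a,[(280,68),(311,68)]),("nar bar base",A,a,[(279,134),(311,140)])):
    print(n,[onplane(C,f(*x),.075 if 'top' in n else .041).round(3) for x in pp])
s=imaging.grab_frame("wrist"); cv2.imwrite("pics/w0.png",s[:,:,::-1])
```

```text
narrow shoulder [0.5915 0.1596 0.0387] [0.5884 0.1571 0.041 ] [0.588  0.1554 0.041 ]
wide shoulder [0.4452 0.1238 0.0383] [0.4413 0.1196 0.041 ] [0.4429 0.1206 0.041 ]
rim [ 0.5118 -0.0965  0.08  ] [ 0.5032 -0.1015  0.085 ] [ 0.506  -0.1015  0.085 ]
green [0.5846 0.0628 0.0353] [0.5751 0.0557 0.041 ] [0.5775 0.0556 0.041 ]
narrow width 0.053
wide width 0.07
wideB width 0.0693
narrowB width 0.0531
rim width 0.0807
ball [ 0.44913103 -0.07889864  0.04      ] [ 0.45005601 -0.07866814  0.04      ]
nar top A [array([0.596, 0.174, 0.075]), array([0.605, 0.16 , 0.075])]
nar bar base [array([0.584, 0.168, 0.041]), array([0.588, 0.148, 0.041])]
```

```bash
python3 -m creep '[[[1.5,-1.4,0],0,0],[[3,-2.8,0],0,0],[[3,-2.8,0],0,0],[[3,-2.8,0],0,0],[[3,-2.8,0],0,0]]' && python3 -m creep '[[[3,-2.8,0],0,0],[[3,-2.8,0],0,0],[[3,-2.8,0],0,0],[[3,-2.8,0],0,0],[[3,-2.8,0],0,0]]' && python3 -m creep '[[[3,-2.8,0],0,0],[[3,-2.8,0],0,0],[[3,-2.8,0],0,0],[[3,-2.8,0],0,0],[[3,-2.8,0],0,0]]' && python3 -m creep '[[[3,-2.8,0],0,0],[[3,-2.8,0],0,0],[[3,-2.8,0],0,0],[[3,-2.8,0],0,0],[[1.5,-1.4,0],0,0]]' && python3 -m creep '[[[0,0,0],0,0],[[0,0,0],0,0],[[0,0,0],0,0],[[0,0,0],0,0],[[0,0,0],0,0]]'
python3 - <<'E'
from h import *
s=bot.observe(); print(s["ee_pos"],s["orientation"],s["force"],s["clock"])
cv2.imwrite("pics/w1.png",imaging.grab_frame("wrist")[:,:,::-1])
E
```

```text
clock: 0.65
ee_pos: [0.3363, -0.4224, 0.2309]
orientation: [-3.141, 0.0, 0.418]
force: [1.3, -0.4, 0.6]
width: 0.0854
grip_force: 0.0
clock: 1.15
ee_pos: [0.4164, -0.2337, 0.2311]
orientation: [-3.142, 0.0, 0.418]
force: [0.5, 0.1, -0.3]
width: 0.0853
grip_force: 0.0
clock: 1.65
ee_pos: [0.4967, -0.045, 0.2312]
orientation: [3.141, 0.0, 0.418]
force: [1.1, -1.1, 0.2]
width: 0.0853
grip_force: 0.0
clock: 2.15
ee_pos: [0.569, 0.1285, 0.2312]
orientation: [-3.139, -0.001, 0.423]
force: [-0.9, -0.4, -0.6]
width: 0.0853
grip_force: 0.0
clock: 2.65
ee_pos: [0.5688, 0.1218, 0.2313]
orientation: [3.141, 0.0, 0.415]
force: [-0.2, -0.1, 0.3]
width: 0.0854
grip_force: 0.0
[0.56878206 0.12175541 0.23132695] [3.14085052e+00 2.85665509e-04 4.15369352e-01] [-0.21113423 -0.06411829  0.30955145] 2.65
```

View pics/w1.png

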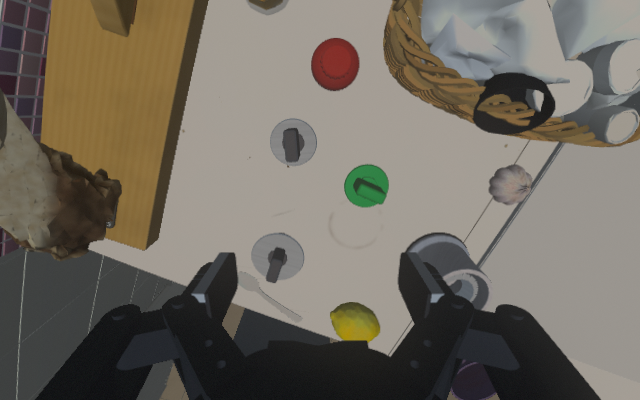

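The wrist view shows the narrow burr at (293,143), the wide one at (278,257), the green one at (366,186) and the grinder mouth at about (462,280). Next I'll measure the narrow burr's centre and its bar direction.

Run:
```python
from h import *
im=cv2.imread("pics/w1.png"); s=bot.observe(); C=cam("wrist",s)
c=im[110:175,260:325]
g=cv2.cvtColor(c,cv2.COLOR_BGR2GRAY)
# shoulder: light disc vs worktop; print gray for thresholding
print(g[33,::3],g[::3,50],im[120,240])
cv2.imwrite("pics/c3.png",cv2.resize(c,None,fx=9,fy=9,interpolation=2))
for z in (.041,.075): print(onplane(C,(293,142),z))
```

```text
[158 158 158 159 132 132 132 132  65  71  71  71  64  63  71 128 129 128
 128 157 159 159] [158 159 159 158 158 152 131 127 128 132 130 129 131 133 129 133 120 158
 159 158 159 158] [149 157 163]
[0.59606436 0.164905   0.041     ]
[0.6006834  0.16376682 0.075     ]
```

View pics/c3.png

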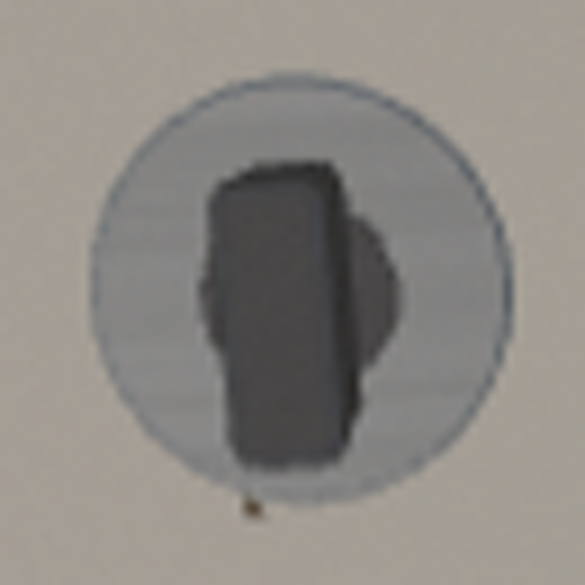

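The crop shows the narrow burr's shoulder circle centred at crop (301,288), with bar top corners at (208,190), (322,182), (345,463) and (232,467).

Run:
```python
from h import *
s=bot.observe(); C=cam("wrist",s)
f=lambda x,y:(260+x/9-.45,110+y/9-.45)
sh=onplane(C,f(301,288),.041); q=[onplane(C,f(*p),.075) for p in((208,190),(322,182),(345,463),(232,467))]
top=np.mean(q,0); print(sh,top)
d=(q[2]+q[3]-q[0]-q[1])/2; w=(q[1]+q[2]-q[0]-q[3])/2
ang=np.arctan2(d[1],d[0]); print("bar len",np.linalg.norm(d),"thick",np.linalg.norm(w),"yaw",ang, "mod pi",(ang+np.pi/2)%np.pi-np.pi/2)
yaw=s["orientation"][2]; print("tool yaw",yaw)
im=cv2.imread("pics/w1.png")
# rim & wide in wrist
print("mouth?",onplane(C,(462,280),.085))
Rt=R.from_euler("xyz",s["orientation"]).as_matrix(); print("delta tool cm",Rt.T@((sh+top)/2-s["ee_pos"])*100, s["joint_pos"])
```

```text
[0.59654125 0.16510778 0.041     ] [0.5957461  0.16479099 0.075     ]
bar len 0.032370833532034564 thick 0.013293516851717282 yaw -2.6700362770879096 mod pi 0.47155637650188353
tool yaw 0.4159157087500509
mouth? [ 0.53305852 -0.08426937  0.085     ]
delta tool cm [ 4.23290879 -2.81990923 17.3343306 ] [ 0.14514098  0.29882125 -0.50647046  1.74494283  0.15855354  1.13840983
 -1.56412758]
```

```bash
python3 -m creep '[[[0.8,-0.6,1],-0.056,0],[[1.2,-0.8,2],0,0],[[1.2,-0.8,2],0,0],[[1,-0.6,2],0,0],[[0,0,1],0,0]]' && python3 -m creep '[[[0,0,0],0,0],[[0,0,0],0,0],[[0,0,0],0,0],[[0,0,0],0,0],[[0,0,0],0,0]]'
python3 - <<'E'
from h import *
s=bot.observe(); print(s["ee_pos"],s["orientation"]); C=cam("wrist",s)
im=imaging.grab_frame("wrist")[:,:,::-1].copy(); cv2.imwrite("pics/w2.png",im)
for z in (.041,.075): print("exp px",proj(C,(.5963,.165,z)))
np.save("s2.npy",np.r_[s["ee_pos"],s["orientation"]])
E
```

```text
clock: 3.2
ee_pos: [0.5931, 0.1684, 0.1495]
orientation: [-3.14, 0.002, 0.476]
force: [-0.3, 0.2, -0.3]
width: 0.085
grip_force: 0.0
clock: 3.7
ee_pos: [0.5945, 0.167, 0.1523]
orientation: [3.141, -0.002, 0.473]
force: [0.3, 0.2, 0.1]
width: 0.0855
grip_force: 0.0
[0.59447547 0.16702365 0.15228451] [ 3.14094457e+00 -1.54156276e-03  4.73290585e-01]
exp px [319.88705573 196.21591341]
exp px [320.23802676 208.31447736]
```

View pics/w2.png

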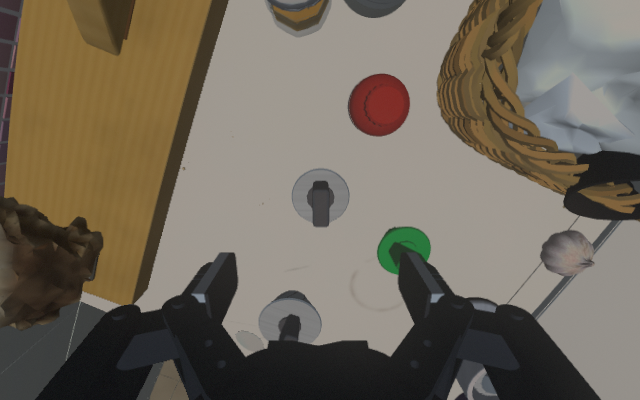

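The narrow burr's shoulder is at (320,196), where the projection predicted. I'll measure its position and bar angle again from masks.

```bash
cat > bar.py <<'E'
from h import *
def measure(im,C,c,r,thr=95):
    x0,y0=c[0]-r,c[1]-r; g=cv2.cvtColor(im[y0:y0+2*r,x0:x0+2*r],cv2.COLOR_BGR2GRAY)
    m=(cv2.GaussianBlur(g,(3,3),0)<145).astype(np.uint8)
    k=max(cv2.findContours(m,0,1)[0],key=cv2.contourArea); (ex,ey),ax,_=cv2.fitEllipse(cv2.convexHull(k))
    return (ex+x0,ey+y0),ax,g
E
python3 - <<'E'
from bar import *
v=np.load("s2.npy"); s={"ee_pos":v[:3],"orientation":v[3:]}; C=cam("wrist",s); im=cv2.imread("pics/w2.png")
e,ax,g=measure(im,C,(320,197),35); print(e,ax,onplane(C,e,.041))
m=(g<95).astype(np.uint8); m=cv2.morphologyEx(m,cv2.MORPH_OPEN,np.ones((5,5)))
ys,xs=np.nonzero(m)
for y in range(ys.min(),ys.max()+1,4):
    r=xs[ys==y]; print(y+162,r.min()+285,r.max()+285)
E
```

```text
(320.1529312133789, 196.46549224853516) (58.19680404663086, 59.50708770751953) [0.59619523 0.16466454 0.041     ]
181 315 326
185 313 328
189 310 330
193 308 332
197 307 333
201 308 333
205 310 330
209 312 328
213 313 328
217 313 328
221 313 328
225 314 327
```

```bash
python3 -m creep '[[[0.06,0.27,1],0,0],[[0,0,2],0,0],[[0,0,2],0,0],[[0,0,2],0,0],[[0,0,2],0,0]]' && python3 -m creep '[[[0,0,1],0,0],[[0,0,0.5],0,0],[[0,0,0.1],0,0],[[0,0,0],0,0],[[0,0,0],0,0]]' && python3 -m creep '[[[0,0,0],0,1],[[0,0,0],0,1],[[0,0,0],0,1],[[0,0,0],0,1],[[0,0,0],0,1]]' 70 && python3 -m creep '[[[0,0,0],0,1],[[0,0,0],0,1],[[0,0,0],0,1],[[0,0,0],0,1],[[0,0,0],0,1]]'
```

```text
clock: 4.25
ee_pos: [0.5955, 0.1647, 0.0598]
orientation: [-3.142, 0.001, 0.474]
force: [0.4, 1.2, -0.3]
width: 0.0853
grip_force: 0.0
clock: 4.75
ee_pos: [0.5966, 0.1655, 0.0464]
orientation: [3.141, -0.002, 0.474]
force: [-0.5, 0.9, 0.7]
width: 0.0857
grip_force: 0.0
clock: 5.25
ee_pos: [0.5958, 0.1651, 0.0455]
orientation: [3.142, -0.0, 0.474]
force: [-3.1, -0.6, 8.3]
width: 0.013
grip_force: 69.6
clock: 5.75
ee_pos: [0.5959, 0.1653, 0.0455]
orientation: [3.142, -0.001, 0.474]
force: [0.7, 0.3, 1.0]
width: 0.0131
grip_force: 68.7
```

```bash
python3 -m creep '[[[0,0,-1.5],0,1],[[0,0,-3],0,1],[[0,0,-3],0,1],[[0,0,-3],0,1],[[-1,0.5,-3],0,1]]' && python3 -m creep '[[[-3,1.5,-2],0,1],[[-4,2,0],0,1],[[-4,2,0],0,1],[[-4,2,0],0,1],[[-4,2,0],0,1]]' && python3 -m creep '[[[-2,1,0],0,1],[[0,0,0],0,1],[[0,0,0],0,1],[[0,0,0],0,1],[[0,0,0],0,1]]'
python3 - <<'E'
from h import *
s=bot.observe(); print(s["ee_pos"],s["orientation"],s["force"],s["torque"]); C=cam("wrist",s)
im=imaging.grab_frame("wrist")[:,:,::-1].copy(); cv2.imwrite("pics/w3.png",im)
np.save("s3.npy",np.r_[s["ee_pos"],s["orientation"]])
print(proj(C,(.510,-.096,.085)))
E
```

```text
clock: 6.25
ee_pos: [0.5885, 0.1577, 0.1817]
orientation: [-3.14, -0.0, 0.476]
force: [-0.8, 0.2, -2.7]
width: 0.0132
grip_force: 68.3
clock: 6.75
ee_pos: [0.4611, -0.0163, 0.2002]
orientation: [-3.141, 0.001, 0.474]
force: [0.7, -0.3, -2.6]
width: 0.0128
grip_force: 68.4
clock: 7.25
ee_pos: [0.4508, -0.0316, 0.2005]
orientation: [-3.141, -0.001, 0.477]
force: [-0.1, 0.3, -2.9]
width: 0.0128
grip_force: 68.3
[ 0.45082711 -0.03157349  0.2005039 ] [-3.14121728e+00 -7.87024533e-04  4.76639756e-01] [-0.09570434  0.29692414 -2.8621055 ] [ 0.00423418  0.02875315 -0.01266059]
[407.41500608 171.95680395]
```

View pics/w3.png

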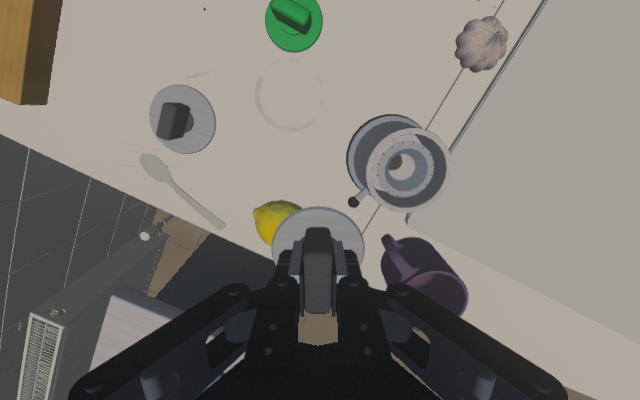

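The held burr is at (318,240), and the grinder rim is at about (409,170), with the mug beside it at (425,280) and clear. I'll fit the mouth's edge with a radial edge search.

Run:
```python
from h import *
im=cv2.imread("pics/w3.png"); v=np.load("s3.npy"); C=cam("wrist",{"ee_pos":v[:3],"orientation":v[3:]})
g=cv2.GaussianBlur(cv2.cvtColor(im,cv2.COLOR_BGR2GRAY),(3,3),0)
p=cv2.warpPolar(g,(60,72),(409,169),60,cv2.WARP_POLAR_LINEAR).astype(float)
print(p[::12,24:50:2].astype(int))
def fit(lo,hi,sgn):
    d=sgn*np.gradient(p,axis=1)[:,lo:hi]; r=d.argmax(1)+lo; pk=d.max(1)
    t=np.arange(72)*2*np.pi/72; pts=np.c_[409+r*np.cos(t),169+r*np.sin(t)]
    ok=pk>8
    P=np.array([onplane(C,q,.085) for q in pts])[:,:2]
    for _ in range(6):
        A=np.c_[2*P[ok],np.ones(ok.sum())]; c=np.linalg.lstsq(A,(P[ok]**2).sum(1),rcond=None)[0]
        R0=np.sqrt(c[2]+c[:2]@c[:2]); e=abs(np.linalg.norm(P-c[:2],axis=1)-R0); ok=(e<max(.0015,1.5*np.median(e)))&(pk>8)
    return c[:2],R0,ok.sum(),e[ok].std()
print("inner",fit(26,41,1)); print("outer",fit(36,52,1)); print("outer-",fit(36,52,-1))
```

```text
[[117  76  74  76  76  76  88 147 157 159 160 160 160]
 [113  75  75  74  75  75 101 151 154 158 160 160 160]
 [129 141 141 123  77  76  76  78 130 149 153 167 169]
 [111 138 140 140 143 153 150 151 157 150  93  80  80]
 [141 141 142 148 152 149 152 152 113  83  79  80  80]
 [138 131 105  73  73  74  85 150 153 153 159 170 170]]
inner (array([ 0.51068576, -0.09709697]), np.float64(0.03503444670899629), np.int64(47), np.float64(0.00030214554115376907))
outer (array([ 0.51065412, -0.09703706]), np.float64(0.035079636188720696), np.int64(47), np.float64(0.0003142678126747955))
outer- (array([ 0.51064921, -0.09752302]), np.float64(0.0405109627897686), np.int64(32), np.float64(0.00037640739925613585))
```

```bash
python3 -m creep '[[[0.3,1.2,0],0,1],[[0.6,2.2,0],0,1],[[0.6,2.2,0],0,1],[[0.6,2.2,0],0,1],[[0.2,0.8,0],0,1]]' && python3 -m creep '[[[0,0,0],0,1],[[0,0,0],0,1],[[0,0,0],0,1],[[0,0,0],0,1],[[0,0,0],0,1]]'
python3 - <<'E'
from h import *
s=bot.observe(); print(s["ee_pos"],s["orientation"],s["force"],s["torque"],s["joint_pos"]); 
Rt=R.from_euler("xyz",s["orientation"]).as_matrix(); print(Rt.T@(np.array([.5107,-.0971,.115])-s["ee_pos"])*100)
E
```

```text
clock: 7.8
ee_pos: [0.5119, -0.102, 0.2002]
orientation: [3.14, -0.001, 0.471]
force: [-1.6, 0.5, -2.1]
width: 0.0132
grip_force: 68.3
clock: 8.3
ee_pos: [0.5095, -0.0985, 0.2004]
orientation: [3.142, 0.0, 0.475]
force: [-0.5, -0.1, -1.8]
width: 0.0129
grip_force: 68.3
[ 0.50950304 -0.0984791   0.20039735] [3.14150387e+00 8.12630880e-05 4.75020627e-01] [-0.50588399 -0.08772083 -1.78810187] [-0.02074068 -0.01908271  0.00475747] [ 0.47098571  0.19445102 -0.39578206  1.92510531  0.08670748  1.03840329
 -1.05794536]
[ 0.17021178 -0.06865502  8.53971489]
```

```bash
python3 -m creep '[[[0.17,-0.07,1],0,1],[[0,0,2],0,1],[[0,0,2.5],0,1],[[0,0,2],0,1],[[0,0,0.8],0,1]]' && python3 -m creep '[[[0,0,0],0,1],[[0,0,0],0,1],[[0,0,0],0,1],[[0,0,0],0,1],[[0,0,0],0,1]]' && python3 -m creep '[[[0,0,0.2],0,1],[[0,0,0.2],0,1],[[0,0,0.1],0,1],[[0,0,0.1],0,1],[[0,0,0],0,1]]' && python3 -m creep '[[[0,0,0.1],0,1],[[0,0,0.1],0,1],[[0,0,0],0,1],[[0,0,0],0,1],[[0,0,0],0,1]]'
```

```text
clock: 8.8
ee_pos: [0.5088, -0.0972, 0.1145]
orientation: [-3.138, 0.004, 0.474]
force: [0.0, 0.5, -2.1]
width: 0.0131
grip_force: 68.4
clock: 9.3
ee_pos: [0.5117, -0.0979, 0.1182]
orientation: [3.14, -0.001, 0.474]
force: [-1.0, 0.5, -2.6]
width: 0.0129
grip_force: 68.4
clock: 9.8
ee_pos: [0.5108, -0.0977, 0.111]
orientation: [-3.141, 0.0, 0.474]
force: [-0.4, -0.5, -2.4]
width: 0.0132
grip_force: 68.4
clock: 10.3
ee_pos: [0.5111, -0.0977, 0.1093]
orientation: [-3.142, -0.0, 0.474]
force: [-0.3, -0.7, -2.5]
width: 0.0131
grip_force: 68.4
```

```bash
python3 -m creep '[[[0,0,0.1],0,1],[[0,0,0.1],0,1],[[0,0,0.1],0,1],[[0,0,0],0,1],[[0,0,0],0,1]]' && python3 -m creep '[[[0,0,0.05],0,1],[[0,0,0.05],0,1],[[0,0,0],0,1],[[0,0,0],0,1],[[0,0,0],0,1]]' |grep -A2 -E 'ee|orient'
```

```text
clock: 10.8
ee_pos: [0.511, -0.0978, 0.1062]
orientation: [-3.142, 0.0, 0.474]
force: [-0.6, 0.6, -3.0]
width: 0.013
grip_force: 68.4
ee_pos: [0.5111, -0.0977, 0.1053]
orientation: [3.142, -0.0, 0.474]
force: [0.2, 0.1, -2.3]
width: 0.0132
```

```bash
python3 -m creep '[[[0,0,0.05],0,1],[[0,0,0.05],0,1],[[0,0,0],0,1],[[0,0,0],0,1],[[0,0,0],0,1]]'
```

```text
clock: 11.8
ee_pos: [0.511, -0.0977, 0.1043]
orientation: [-3.142, -0.0, 0.474]
force: [-0.3, -0.3, -2.2]
width: 0.0131
grip_force: 68.4
```

```bash
python3 -m creep '[[[0,0,0.05],0,1],[[0,0,0.05],0,1],[[0,0,0],0,1],[[0,0,0],0,1],[[0,0,0],0,1]]' | grep -A2 ee;  python3 -m creep '[[[0,0,0.05],0,1],[[0,0,0.05],0,1],[[0,0,0],0,1],[[0,0,0],0,1],[[0,0,0],0,1]]' | grep -A2 ee
```

```text
ee_pos: [0.511, -0.0977, 0.1033]
orientation: [-3.142, -0.0, 0.474]
force: [-0.3, 0.3, -1.7]
ee_pos: [0.5111, -0.0978, 0.1023]
orientation: [3.142, -0.0, 0.474]
force: [-0.3, 0.1, -1.6]
```

```bash
python3 -m creep '[[[0,0,0.05],0,1],[[0,0,0.05],0,1],[[0,0,0],0,1],[[0,0,0],0,1],[[0,0,0],0,1]]' | grep -A2 ee
```

```text
ee_pos: [0.511, -0.0978, 0.1013]
orientation: [-3.142, -0.0, 0.474]
force: [0.2, 0.1, -3.1]
```

```bash
python3 -m creep '[[[0,0,0.05],0,1],[[0,0,0.05],0,1],[[0,0,0],0,1],[[0,0,0],0,1],[[0,0,0],0,1]]' | grep -A2 ee
```

```text
ee_pos: [0.5111, -0.0977, 0.1003]
orientation: [-3.142, -0.0, 0.474]
force: [-0.4, -0.1, -1.4]
```

```bash
python3 -m creep '[[[0,0,0.05],0,1],[[0,0,0.05],0,1],[[0,0,0],0,1],[[0,0,0],0,1],[[0,0,0],0,1]]' | grep -A2 ee
```

```text
ee_pos: [0.511, -0.0978, 0.0993]
orientation: [3.142, -0.0, 0.474]
force: [-0.0, -0.3, -3.2]
```

```bash
python3 -m creep '[[[0,0,0.05],0,1],[[0,0,0.05],0,1],[[0,0,0],0,1],[[0,0,0],0,1],[[0,0,0],0,1]]' | grep -A2 ee
```

```text
ee_pos: [0.511, -0.0977, 0.0983]
orientation: [-3.142, 0.0, 0.474]
force: [-1.1, 0.0, -1.9]
```

```bash
python3 -m creep '[[[0,0,0.05],0,1],[[0,0,0.05],0,1],[[0,0,0],0,1],[[0,0,0],0,1],[[0,0,0],0,1]]' | grep -A2 ee
```

```text
ee_pos: [0.511, -0.0975, 0.0973]
orientation: [-3.141, -0.0, 0.474]
force: [0.4, 0.6, -2.1]
```

```bash
python3 -m creep '[[[0,0,0.05],0,1],[[0,0,0.05],0,1],[[0,0,0],0,1],[[0,0,0],0,1],[[0,0,0],0,1]]' | grep -A2 ee
```

```text
ee_pos: [0.511, -0.0975, 0.0963]
orientation: [-3.141, -0.0, 0.474]
force: [0.0, 1.6, -1.0]
```

```bash
python3 -m creep '[[[0.02,-0.04,0],0,1],[[0,0,0.05],0,1],[[0,0,0],0,1],[[0,0,0],0,1],[[0,0,0],0,1]]' | grep -A2 ee
```

```text
ee_pos: [0.5112, -0.0974, 0.096]
orientation: [3.141, -0.0, 0.474]
force: [-1.6, 1.1, -0.0]
```

```bash
python3 -m creep '[[[0,0,0.05],0,1],[[0,0,0],0,1],[[0,0,0],0,1],[[0,0,0],0,1],[[0,0,0],0,1]]' | grep -A2 ee
```

```text
ee_pos: [0.5113, -0.0974, 0.0955]
orientation: [3.141, -0.0, 0.474]
force: [-1.3, 2.4, 3.1]
```

```bash
python3 -m creep '[[[0,-0.06,0],0,1],[[0,0,0.05],0,1],[[0,0,0],0,1],[[0,0,0],0,1],[[0,0,0],0,1]]' | grep -A2 ee
```

```text
ee_pos: [0.5112, -0.0971, 0.0952]
orientation: [3.141, -0.001, 0.474]
force: [-1.5, 1.1, 5.1]
```

```bash
python3 -m creep '[[[0,0,0],0,1],[[0,0,0],0,1],[[0,0,0],0,1],[[0,0,0],0,1],[[0,0,0],0,1]]' | grep -A4 ee
```

```text
ee_pos: [0.5112, -0.0971, 0.0952]
orientation: [3.141, -0.001, 0.474]
force: [-0.6, 0.8, 3.7]
width: 0.0129
grip_force: 69.5
```

```bash
python3 -m creep '[[[0,-0.02,0.05],0,1],[[0,0,0],0,1],[[0,0,0],0,1],[[0,0,0],0,1],[[0,0,0],0,1]]' | grep -A4 ee
```

```text
ee_pos: [0.5113, -0.097, 0.095]
orientation: [3.14, -0.001, 0.474]
force: [-2.3, -0.0, 6.6]
width: 0.0129
grip_force: 69.7
```

```bash
python3 -m creep '[[[0,0,0.04],0,1],[[0,0,0],0,1],[[0,0,0],0,1],[[0,0,0],0,1],[[0,0,0],0,1]]' | grep -A4 ee
```

```text
ee_pos: [0.5114, -0.097, 0.0948]
orientation: [3.14, -0.001, 0.474]
force: [-1.4, 0.9, 7.4]
width: 0.013
grip_force: 69.9
```

```bash
python3 -m creep '[[[-0.02,0,0.05],0,1],[[0,0,0],0,1],[[0,0,0],0,1],[[0,0,0],0,1],[[0,0,0],0,1]]' | grep -A4 ee;  python3 -m creep '[[[0,0,0],0,1],[[0,0,0],0,1],[[0,0,0],0,1],[[0,0,0],0,1],[[0,0,0],0,1]]' | grep -A4 ee; python3 -c "
from h import *
s=bot.observe();print(s['torque'],s['clock'],s['joint_pos'])"
```

```text
ee_pos: [0.5114, -0.097, 0.0946]
orientation: [3.14, -0.001, 0.474]
force: [-2.5, 0.4, 8.4]
width: 0.013
grip_force: 70.2
ee_pos: [0.5114, -0.0971, 0.0946]
orientation: [3.14, -0.001, 0.474]
force: [-2.0, 0.9, 8.2]
width: 0.0131
grip_force: 70.2
[0.17118382 0.65364428 0.00390278] 19.8 [ 0.43665062  0.34085273 -0.37422576  2.002689    0.16788874  0.82540383
 -1.12933825]
```

```bash
python3 -m creep '[[[-0.04,-0.02,0.05],0,1],[[0,0,0.03],0,1],[[0,0,0],0,1],[[0,0,0],0,1],[[0,0,0],0,1]]' | grep -A4 ee;  python3 -m creep '[[[0,0,0],0,1],[[0,0,0],0,1],[[0,0,0],0,1],[[0,0,0],0,1],[[0,0,0],0,1]]' | grep -A4 ee
```

```text
ee_pos: [0.5114, -0.0971, 0.0943]
orientation: [3.14, -0.002, 0.474]
force: [-3.0, 0.6, 11.7]
width: 0.0128
grip_force: 70.5
ee_pos: [0.5114, -0.097, 0.0943]
orientation: [3.14, -0.002, 0.474]
force: [-3.1, 1.2, 10.8]
width: 0.0127
grip_force: 70.5
```

```bash
python3 -m creep '[[[0,0,0],-0.02,1],[[0,0,0],-0.04,1],[[0,0,0],-0.05,1],[[0,0,0],-0.05,1],[[0,0,0],-0.05,1]]' | grep -A4 ee;  python3 -m creep '[[[0,0,0],-0.05,1],[[0,0,0],-0.05,1],[[0,0,0],-0.05,1],[[0,0,0],-0.05,1],[[0,0,0],-0.025,1]]' | grep -A4 ee;  python3 -m creep '[[[0,0,0],0,1],[[0,0,0],0,1],[[0,0,0],0,1],[[0,0,0],0,1],[[0,0,0],0,1]]' | grep -A4 ee
```

```text
ee_pos: [0.5114, -0.097, 0.0943]
orientation: [3.139, -0.001, 0.686]
force: [-3.3, 0.5, 10.9]
width: 0.0128
grip_force: 70.5
ee_pos: [0.5114, -0.0969, 0.0943]
orientation: [3.139, -0.001, 0.91]
force: [-2.5, 1.2, 11.4]
width: 0.0129
grip_force: 70.5
ee_pos: [0.5114, -0.0969, 0.0943]
orientation: [3.139, -0.001, 0.909]
force: [-2.5, 0.9, 10.6]
width: 0.0129
grip_force: 70.5
```

```bash
python3 -m creep '[[[0,0,0],0.025,1],[[0,0,0],0.05,1],[[0,0,0],0.05,1],[[0,0,0],0.05,1],[[0,0,0],0.05,1]]' | grep -A2 ee;  python3 -m creep '[[[0,0,0],0.05,1],[[0,0,0],0.05,1],[[0,0,0],0.05,1],[[0,0,0],0.05,1],[[0,0,0],0.05,1]]' | grep -A2 ee;  python3 -m creep '[[[0,0,0],0.05,1],[[0,0,0],0.05,1],[[0,0,0],0.05,1],[[0,0,0],0.05,1],[[0,0,0],0.05,1]]' | grep -A2 ee;  python3 -m creep '[[[0,0,0],0.05,1],[[0,0,0],0.05,1],[[0,0,0],0.05,1],[[0,0,0],0,1],[[0,0,0],0,1]]' | grep -A4 ee
python3 - <<'E'
from h import *
s=bot.observe(); print(s["torque"],s["clock"])
im=imaging.grab_frame("scene")[:,:,::-1]; cv2.imwrite("pics/c4.png",cv2.resize(im[150:310,260:440],None,fx=3.3,fy=3.3,interpolation=2))
E
```

```text
ee_pos: [0.5115, -0.097, 0.0943]
orientation: [3.139, -0.001, 0.682]
force: [-2.7, 1.3, 11.3]
ee_pos: [0.5114, -0.0971, 0.0943]
orientation: [3.14, -0.002, 0.432]
force: [-3.5, 1.1, 10.8]
ee_pos: [0.5114, -0.0972, 0.0943]
orientation: [3.14, -0.002, 0.182]
force: [-3.1, 1.1, 11.1]
ee_pos: [0.5114, -0.0972, 0.0943]
orientation: [3.14, -0.002, 0.034]
force: [-3.0, 1.8, 10.7]
width: 0.0127
grip_force: 70.4
[ 0.09718371  0.71529327 -0.00131112] 24.3
```

View pics/c4.png

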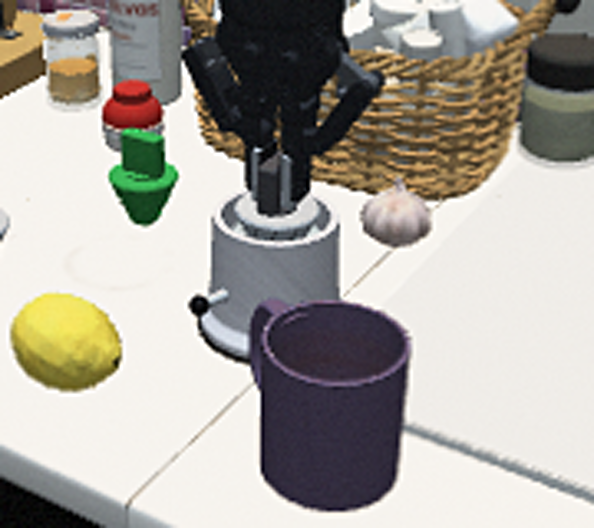

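The crop shows the burr down in the grinder mouth at about (277,208), held by the fingers, with its shoulder just above the rim. I'll ease the load off before opening.

```bash
python3 -m creep '[[[0,0,-0.05],0,1],[[0,0,-0.05],0,1],[[0,0,-0.05],0,1],[[0,0,0],0,1],[[0,0,0],0,1]]' | grep -A4 ee
```

```text
ee_pos: [0.5112, -0.0971, 0.095]
orientation: [3.141, -0.002, 0.034]
force: [-1.1, -0.1, 5.4]
width: 0.0131
grip_force: 69.8
```

```bash
python3 -m creep '[[[0,0,-0.05],0,1],[[0,0,0],0,1],[[0,0,0],0,1],[[0,0,0],0,1],[[0,0,0],0,1]]' | grep -A4 ee
```

```text
ee_pos: [0.511, -0.097, 0.0951]
orientation: [3.141, -0.002, 0.034]
force: [-0.8, 0.8, 4.6]
width: 0.0131
grip_force: 69.7
```

```bash
python3 -m creep '[[[0,0,-0.05],0,1],[[0,0,-0.03],0,1],[[0,0,0],0,1],[[0,0,0],0,1],[[0,0,0],0,1]]' 20 | grep -A4 ee; python3 -m creep '[[[0,0,0],0,0.8],[[0,0,0],0,0.7],[[0,0,0],0,0.6],[[0,0,0],0,0.5],[[0,0,0],0,0.5]]' | grep -A4 ee; python3 -m creep '[[[0,0,0],0,0.4],[[0,0,0],0,0.4],[[0,0,0],0,0.4],[[0,0,0],0,0.4],[[0,0,0],0,0.4]]' | grep -A4 ee
```

```text
ee_pos: [0.5105, -0.0969, 0.0955]
orientation: [3.141, -0.001, 0.034]
force: [1.6, -0.6, 3.0]
width: 0.0128
grip_force: 69.3
ee_pos: [0.5097, -0.0966, 0.0951]
orientation: [-3.141, 0.001, 0.034]
force: [0.4, -0.6, 0.2]
width: 0.0428
grip_force: 0.0
ee_pos: [0.51, -0.0967, 0.0954]
orientation: [-3.142, -0.0, 0.034]
force: [-0.2, 0.5, -0.2]
width: 0.0515
grip_force: 0.0
```

Released with no residual force. I'll lift straight up, pull back, and look.

```bash
python3 -m creep '[[[0,0,-0.5],0,0.4],[[0,0,-1.5],0,0.4],[[0,0,-2],0,0.4],[[0,0,-2.5],0,0.4],[[0,0,-2.5],0,0.4]]' | grep -A2 ee; python3 -m creep '[[[-1,0,-1],0,0.4],[[-2,0,0],0,0.4],[[-2,0,0],0,0.4],[[-1,0,0],0,0.4],[[0,0,0],0,0.4]]' | grep -A2 ee; python3 -m creep '[[[0,0,0],0,0.4],[[0,0,0],0,0.4],[[0,0,0],0,0.4],[[0,0,0],0,0.4],[[0,0,0],0,0.4]]' | grep -A2 ee
python3 - <<'E'
from h import *
s=bot.observe(); C=cam("wrist",s); print(s["clock"])
a=imaging.grab_frame("wrist")[:,:,::-1]; b=imaging.grab_frame("scene")[:,:,::-1]
print(proj(C,(.511,-.097,.10)))
cv2.imwrite("pics/end.png",np.hstack([cv2.resize(a,(400,250),interpolation=3),cv2.resize(b[150:310,220:476],(400,250))]))
E
```

```text
ee_pos: [0.5098, -0.0966, 0.1864]
orientation: [-3.141, 0.0, 0.034]
force: [-0.1, -0.3, -0.8]
ee_pos: [0.4489, -0.099, 0.1954]
orientation: [3.141, 0.0, 0.033]
force: [-0.7, 0.7, -0.3]
ee_pos: [0.4504, -0.0986, 0.1953]
orientation: [-3.141, 0.0, 0.034]
force: [-0.1, 0.4, 0.2]
28.35
[317.55333898 132.43389365]
```

View pics/end.png

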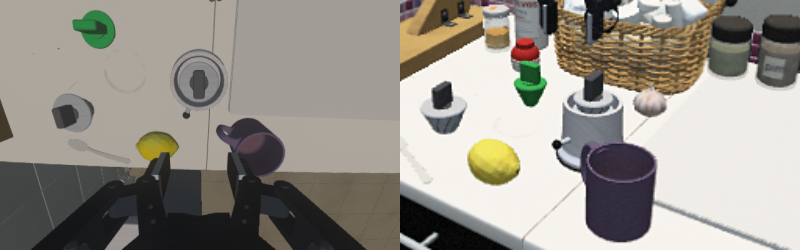

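The burr stands upright and concentric in the mouth, at wrist (199,82) and scene (594,88) in the composite. Its bar is along the final tool yaw, and the other things are where they were.

```bash
python3 -c "from bench import hand_in; print(hand_in())"
```

```text
the job is handed in; nothing more can be done
None
```

I handed the job in at about 28 s: the narrow burr was pressed home with about 13 N, turned about 25° anticlockwise then to 25° clockwise of its start, and left standing upright in the seat; nothing else looked disturbed, though I couldn't measure the seat's own turning directly.

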